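# Stand the toppled sample box up and slide it to its stop

## Task

The square sample box has toppled onto its side, its labelled top facing the robot. Without gripping or lifting it, push it over with the fingers so that it stands upright on its base again, label up, then push it along the bench until one side is flush against the metal stop bar behind it, wholly within the bar's length. Leave the other things on the bench alone.

Things in the scene. Friction and masses are not known exactly. Their poses are not given: they have to be found in the camera images.
- sample_box: blue closed box, base 68 x 68 mm, 50 mm high, white labelled top. Origin: centre of its base; z axis runs from the base out through the labelled top. At the start it lies on a side, 68 mm high and 50 mm deep, z level and roughly towards the robot, base towards the stop bar. Pushed on the label near its upper edge it tips over its lower far edge and past 36 degrees drops onto its base
- box_mid (a point): middle of the sample box, 25 mm from its base along its z axis; at height 25 mm when the box stands upright, 34 mm as it lies on its side and at most 42 mm as it tips. The labelled face rises as the box tips and rubs on the fingers: a level push may only slide the box; fingers that rise with the face, in an arc about the lower far edge, tip it. The box weighs about 0.15 kg and takes 1 to 2 N
- stop_bar: bare aluminium angle bar fixed to the bench, 220 mm long, front face 32 mm high, 6 mm thick, low screwed flange on its far side. Origin: on the bench at the middle of the front face (the one towards the robot); x axis level, square to that face, pointing away from the robot; y along the bar, z up
- amber_reagent: small reagent bottle, 36 mm across, 75 mm high, standing behind the stop bar; origin at the centre of its underside. To be left alone
- screw_tube: screw-cap tube standing on its end, 34 mm across, 113 mm high, behind the stop bar; origin at the centre of its underside. To be left alone
- flow_cell_case: flat white case, 55 x 85 x 18 mm, lying behind the left end of the stop bar; origin at the centre of its underside, z up, long side along its y. To be left alone
Mind the look-alikes: they are no part of the job. Several things have the shape of the sample_box; the one meant has the colours described above.

How it is judged (in metres and radians):
On the way, in this order (a step that is already met when the one before it is completed fails the run):
1. the box stands upright on its base, label up (angle between sample_box's own z axis and vertical below 0.1 rad and height (world z) of box_mid below 0.03 m), for 0.2 s.
2. the upright box is flush against the stop bar (angle between sample_box's own z axis and vertical below 0.1 rad and x of box_mid in the frame of stop_bar between -0.041 and -0.028 m and y of box_mid in the frame of stop_bar between -0.078 and 0.078 m and (angle between the x axis of sample_box and the x axis of stop_bar, either way round below 0.12 rad or angle between the y axis of sample_box and the x axis of stop_bar, either way round below 0.12 rad)), for 0.2 s.
At the end, for the whole second after the job is handed in: the sample box stands at rest upright, label up (within 0.1 rad), in front of the stop bar: its middle 28 to 41 mm from the bar's face (gap at most about 7 mm), a side parallel to the bar within 0.12 rad, its middle within 78 mm of the bar's middle along the bar (all of step 2 and linear speed of sample_box below 0.02 m/s and angular speed of sample_box below 0.2 rad/s and height (world z) of box_mid below 0.03 m); the robot touches nothing.
It fails at once if the sample box is lifted (its middle more than 55 mm above the bench) (height (world z) of box_mid above 0.055 m).
It fails at once if the sample box is taken between the fingers (x of the grasp point in the frame of sample_box between -0.03 and 0.03 m and y of the grasp point in the frame of sample_box between -0.03 and 0.03 m and z of the grasp point in the frame of sample_box between 0.004 and 0.046 m).
It fails at once if the small bottle is shifted by more than 20 mm or knocked over (distance of amber_reagent from where it was at the start of the episode above 0.02 m or angle between amber_reagent's own z axis and vertical above 0.3 rad).
It fails at once if the screw-cap tube is shifted by more than 20 mm or knocked over (distance of screw_tube from where it was at the start of the episode above 0.02 m or angle between screw_tube's own z axis and vertical above 0.3 rad).
It fails at once if the flat case is shifted by more than 20 mm or knocked over (distance of flow_cell_case from where it was at the start of the episode above 0.02 m or angle between flow_cell_case's own z axis and vertical above 0.3 rad).
It also fails if it takes over 56 s, if anything falls off the work surface, if the arm or the gripper's body presses on something with over 40 N, if the wrist force passes 120 N, or if a joint passes its speed limit or range.

## Robot

A 6-joint arm with a two-finger parallel gripper is mounted at the origin on a cart in front of the work surface, level with it; the furniture and walls round the work are solid. World frame = base frame: x ahead of the robot, y to its left, z up, the work surface at z = 0. Lengths are in m, angles in degrees, forces in N, time in s.
With the tool pointing down it reaches from about 0.375 to 0.9 m from the base axis. Payload 3.1 kg.
Tool frame: the origin (TCP) lies midway between the tips of the shut fingers; the grasp point (between the pads) lies bot.hold_point_z behind it (bot.hold_point_z is the distance from the TCP to the grasp point, in m); z points along the fingers, y is the direction in which the jaws open and shut (so a half turn about z gives the same grasp; the last joint's range is limited). The gripper opens to 87 mm and grips with 3 to 60 N. Pads are 19 mm wide; open, the fingers measure 117 mm over their backs; the gripper's body (75 mm by 190 mm) begins 51 mm behind the grasp point.
Start: joints at [-77.321, 30.224, 82.088, -0, 67.689, -10.227], TCP at [0.243, -0.576, 0.223] pointing down, gripper open.
Joint ranges: [-176.69, 176.69], [-43.24, 126.21], [12.49, 139.97], [-82, 262], [0, 151.66], [-163.58, 163.58]. Speed limits (degrees/s): [159.86, 159.86, 180, 180, 180, 180].

## Interface

Orientations are given as a 3x3 rotation matrix whose columns are the frame's x, y, z axes.
In Python, from rig import bot, vision, hand_in gives the robot as it stands. The module is installed in compiled form; this text tells all that it offers.
- The arm moves only by the shell command python3 -m handwheel 'ROWS'. ROWS is JSON, a list of rows, each an object of numbers: "hand": the gripper's target within -1 to 1 (fully open at 1, half-way at 0, shut at -1); "dx", "dy", "dz": the shift along the world's x, y, z in cm; "wx", "wy", "wz": the turn, a rotation vector about the world's x, y, z in rad. In form: [{"hand": .., "dx": .., "dy": .., "dz": .., "wx": .., "wy": .., "wz": ..}, ...]. A call has 1 to 10 rows; each row shifts and turns the commanded pose from where the row before left it; what a row does not reach is not made up. A row lasts 1/10 s, in which the tool goes at most 50 mm and 8.59 degrees, less where a joint would pass 70% of its speed; a pose out of reach is approached as far as the arm can. A call with a gripper value outside its range is refused whole. The fingers move at their own pace and stop on an object; the grip force is fixed at half the most. Time passes only in rows, so rows that do not move let the fingers close. It gives the time, the measured TCP pose, the force and the opening at its end, in the units of the state.
- bot.read_state(): the state, without advancing time (a new reading comes with each control period).
- vision.capture(name): name is "side" or "top" or "wrist"; returns (picture, depth): 420x560x3 uint8, red, green, blue; 420x560 float32, m along the optical axis (not along the pixel's ray), 0 where there is no reading.
- vision.get_calibration(name): a dict with "fx", "fy", "cx", "cy" (pixels), "k1" (the pictures are not rectified: a ray, as slopes to the right and down, at radius r is drawn at 1 + k1 r^2 times it, then the intrinsics apply), "rvec" (rotation vector, rad) and "tvec" (3), from world to camera coordinates, as OpenCV has them. Camera axes: x right, y down, z forward; pixel columns grow to the right and rows downward; lengths in m; the calibration is good to about 2 mm. A picture is of the moment at which its call begins: read the wrist's pose just before it. get_calibration takes no time and is no camera call; for the wrist camera it gives the pose at the moment of the call.
- hand_in(): hands the job in, once; it reports no verdict.
The state is a dict: "time_s": time; "joint_positions": joint angles; "qvel": joint speeds; "tau": joint torques, N m; "position": TCP position; "tcp_rot": TCP orientation; "force": force on the tool from outside, world axes, zero at the start; "moment": the same for the moment, N m; "opening": opening from 0.0 (shut) to 1.0 (fully open).
Only numpy, scipy, OpenCV 4.12 (cv2) and the standard library are available. Lean on these libraries where they do the work, as an engineer would, in place of code of your own. Each camera call takes 0.05 s, during which the arm holds its last target.

## Working session

There is one attempt and no reset: what is moved stays moved. The work goes in short steps, Python scripts to look and compute and a shell command to move; the robot and the scene stay as the last step left them, time stands still between calls to the robot, and variables do not carry over. Pictures are saved under pics/ and viewed, and the job is handed in when it is done.

```bash
mkdir -p pics; cat > h.py <<'E'
from rig import bot, vision
import numpy as np, cv2
def save(n,f):
    p,d=vision.capture(n); cv2.imwrite('pics/'+f+'.png',p[:,:,::-1]); np.savez('pics/'+f+'.npz',p=p,d=d); return p,d
def world(n,d,cal=None):
    c=cal or vision.get_calibration(n); K=np.array([[c['fx'],0,c['cx']],[0,c['fy'],c['cy']],[0,0,1.]])
    h,w=d.shape; u,v=np.meshgrid(np.arange(w),np.arange(h))
    uv=np.stack([u,v],-1).reshape(-1,1,2).astype(float)
    r=cv2.undistortPoints(uv,K,np.array([c['k1'],0,0,0.])).reshape(h,w,2)
    P=np.dstack([r[...,0]*d,r[...,1]*d,d]); R=cv2.Rodrigues(np.array(c['rvec'],float))[0]
    return (P-np.array(c['tvec']).ravel())@R
E
python3 - <<'E'
from h import *
s=bot.read_state(); print(s['time_s'],s['position'],s['tcp_rot'],s['opening'],bot.hold_point_z)
for n in('top','side'): save(n,n+'0'); print(vision.get_calibration(n))
E
```

```text
0.0 [ 0.24314018 -0.57497585  0.22155221] [[ 9.21133499e-01  3.89246511e-01 -4.80889239e-04]
 [ 3.89246619e-01 -9.21131130e-01  2.12388365e-03]
 [ 3.83752251e-04 -2.14356489e-03 -9.99997629e-01]] 0.9981409302052285 0.0187
{'fx': 400.5358020879019, 'fy': 400.5358020879019, 'cx': 283.246443488524, 'cy': 206.66116019393186, 'k1': -0.07062766937200345, 'rvec': array([ 2.14767229, -2.12350587,  0.24331511]), 'tvec': array([0.25091963, 0.50998342, 0.82732142])}
{'fx': 495.59701361834453, 'fy': 495.59701361834453, 'cx': 280.13324070960743, 'cy': 205.20439304425685, 'k1': 0.039816652623204586, 'rvec': array([ 2.28859053,  0.21241366, -0.10655506]), 'tvec': array([-0.55936086,  0.16079313,  0.84079678])}
```

View pics/top0.png

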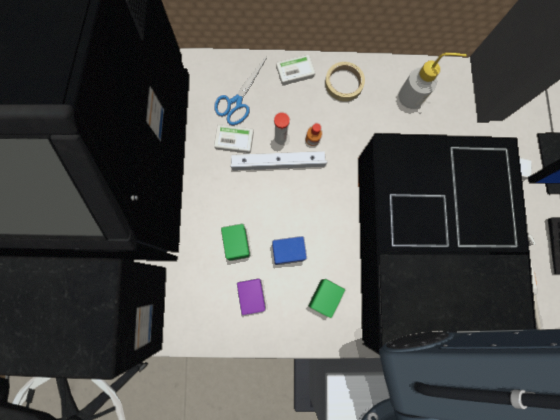

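View pics/side0.png

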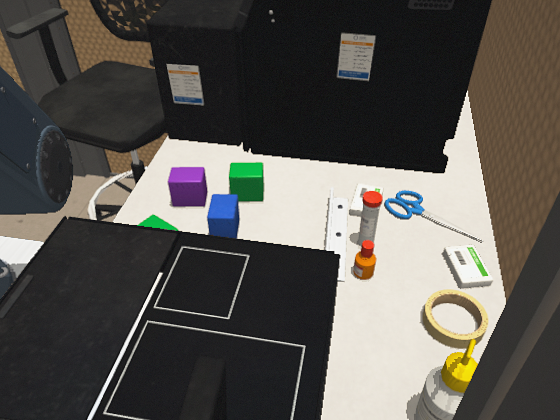

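The top view shows the blue box at (289,251) and the stop bar along (232..326,160). The green and purple look-alikes are around the box, and there is a black instrument on the right.

```bash
python3 - <<'E'
from h import *
z=np.load('pics/top0.npz'); p=z['p'];d=z['d']; W=world('top',d)
hsv=cv2.cvtColor(p,cv2.COLOR_RGB2HSV)
for name,(lo,hi,roi) in dict(blue=((105,120,60),(125,255,255),(230,275,260,320)),green=((45,120,50),(75,255,255),(210,330,200,360)),purple=((130,100,40),(160,255,255),(270,330,220,280))).items():
    m=cv2.inRange(hsv,lo,hi); k=np.zeros_like(m); k[roi[0]:roi[1],roi[2]:roi[3]]=1; m*=k
    n,l,st,c=cv2.connectedComponentsWithStats(m)
    for i in range(1,n):
        if st[i,4]<80: continue
        P=W[l==i]; zt=np.median(P[P[:,2]>np.percentile(P[:,2],60)][:,2]); T=P[abs(P[:,2]-zt)<.006]
        r=cv2.minAreaRect((T[:,:2]*1000).astype(np.float32)); print(name,st[i],zt,r,cv2.boxPoints(r).round().tolist())
# bar
m=(W[...,2]>.024)&(W[...,2]<.038); k=np.zeros_like(m);k[145:175,225:335]=1
T=W[m&k]; r=cv2.minAreaRect((T[:,:2]*1000).astype(np.float32)); print('bar',len(T),r,cv2.boxPoints(r).round().tolist())
for nm,(v,u) in dict(eqR=(190,450),eqRedge=(250,372),eqRlow=(300,450),eqL=(150,120),eqL2=(100,183), tube=(119,282),bottle=(127,316),tubecase=(140,235)).items(): print(nm,W[v,u].round(3))
# instrument right: left edge
m=(W[...,2]>.05)&(W[...,1]<0)&(W[...,0]<.8)&(W[...,0]>.3); 
T=W[m]; 
for x in np.arange(.3,.8,.1):
  t=T[abs(T[:,0]-x)<.01]; print(x,t[:,1].max().round(3),t[:,2].max().round(3))
m=(W[...,2]>.05)&(W[...,1]>0.1)
T=W[m]
for x in np.arange(.2,.9,.1):
  t=T[(abs(T[:,0]-x)<.01)&(T[:,2]>.1)]; print(x,t[:,1].min().round(3) if len(t) else 0,t[:,2].max().round(3) if len(t) else 0)
cv2.imwrite('pics/z1.png',cv2.resize(p[100:330,190:370,::-1],None,fx=3,fy=3)[:600])
z=np.load('pics/side0.npz');p=z['p'];W=world('side',z['d']); hsv=cv2.cvtColor(p,cv2.COLOR_RGB2HSV)
m=cv2.inRange(hsv,(105,120,40),(125,255,255)); m[:190]=0;m[240:]=0;m[:,:200]=0;m[:,245:]=0
P=W[m>0]; print('side blue',P.min(0),P.max(0)); 
T=P[P[:,2]>.063]; print(cv2.minAreaRect((T[:,:2]*1000).astype(np.float32)))
cv2.imwrite('pics/z2.png',cv2.resize(p[150:290,160:400,::-1],None,fx=3,fy=3))
E
```

```text
blue [273 237  33  27 720] 0.06900022020171359 ((411.48529052734375, 245.23507690429688), (47.3284912109375, 64.72266387939453), 8.18706226348877) [[383.0, 274.0], [393.0, 210.0], [440.0, 217.0], [430.0, 281.0]]
green [222 225  27  35 743] 0.068974143847637 ((428.4254455566406, 357.4820556640625), (65.3229751586914, 47.6257209777832), 11.155730247497559) [[392.0, 375.0], [401.0, 328.0], [465.0, 340.0], [456.0, 387.0]]
green [309 280  35  37 782] 0.06916924678236899 ((313.73687744140625, 165.52528381347656), (46.455589294433594, 64.18595123291016), 62.420448303222656) [[275.0, 160.0], [331.0, 130.0], [353.0, 171.0], [296.0, 201.0]]
purple [237 279  28  36 760] 0.06891871063544075 ((316.00543212890625, 322.1827392578125), (65.28532409667969, 47.40042495727539), 10.614611625671387) [[280.0, 339.0], [288.0, 293.0], [352.0, 305.0], [344.0, 351.0]]
bar 321 ((609.8486938476562, 267.2004089355469), (7.076112270355225, 219.52304077148438), 3.4930009841918945) [[600.0, 377.0], [613.0, 157.0], [620.0, 158.0], [607.0, 377.0]]
eqR [ 0.524 -0.068  0.154]
eqRedge [0.408 0.085 0.124]
eqRlow [ 0.312 -0.052  0.157]
eqL [0.512 0.485 0.396]
eqL2 [0.742 0.483 0.069]
tube [0.681 0.263 0.113]
bottle [0.68  0.187 0.076]
tubecase [0.668 0.369 0.018]
0.3 -0.001 0.159
0.4 -0.0 0.16
0.5 -0.0 0.159
0.6000000000000001 -0.0 0.159Traceback (most recent call last):
  File "<stdin>", line 19, in <module>
    return umr_maximum(a, axis, None, out, keepdims, initial, where)
ValueError: zero-size array to reduction operation maximum which has no identity
```

```bash
ls -la .
```

```text
total 16
drwxr-xr-x  3 agent agent 4096 Dec  7 13:47 .
drwxr-xr-x 23 root  root  4096 Dec  7 13:47 ..
-rw-r--r--  1 agent agent  637 Dec  7 13:47 h.py
drwxr-xr-x  2 agent agent 4096 Dec  7 13:48 pics
```

```bash
cat >> h.py <<'E'
def st():
    s=bot.read_state(); R=s['tcp_rot']; print('t',s['time_s'],'p',s['position'].round(4),'yaw',np.degrees(np.arctan2(R[1][0],R[0][0])).round(2),'zax',np.array(R)[:,2].round(3),'F',np.round(s['force'],2),'op',round(s['opening'],3),'q',np.round(s['joint_positions'],1))
E
python3 -m handwheel '[{"hand":0,"dx":0,"dy":0,"dz":4},{"hand":0,"dz":4},{"hand":0,"dx":3.4,"dy":3},{"hand":0,"dx":3.4,"dy":3},{"hand":0,"dx":3.4,"dy":3},{"hand":0,"dx":3.4,"dy":3},{"hand":0,"dx":3.4,"dy":3},{"hand":0,"dx":3.4,"dy":3},{"hand":0,"dx":1.5,"dy":4},{"hand":0,"dx":1.5,"dy":4}]'
python3 -c "
from h import *
st()"
```

```text
t 0.1 p [ 0.2431 -0.5751  0.2217] yaw 22.91 zax [-0.     0.002 -1.   ] F [ 0.57  0.2  -0.44] op 1.002 q [-77.3  30.3  82.1  -0.   67.7 -10.2]invalid input
```

Probably every key is required in each row.

```bash

python3 -m handwheel '[{"hand":0,"dx":0,"dy":0,"dz":4,"wx":0,"wy":0,"wz":0},{"hand":0,"dx":0,"dy":0,"dz":4,"wx":0,"wy":0,"wz":0},{"hand":0,"dx":3.4,"dy":3,"dz":0,"wx":0,"wy":0,"wz":0},{"hand":0,"dx":3.4,"dy":3,"dz":0,"wx":0,"wy":0,"wz":0},{"hand":0,"dx":3.4,"dy":3,"dz":0,"wx":0,"wy":0,"wz":0},{"hand":0,"dx":3.4,"dy":3,"dz":0,"wx":0,"wy":0,"wz":0},{"hand":0,"dx":3.4,"dy":3,"dz":0,"wx":0,"wy":0,"wz":0},{"hand":0,"dx":3.4,"dy":3,"dz":0,"wx":0,"wy":0,"wz":0},{"hand":0,"dx":1.5,"dy":4,"dz":0,"wx":0,"wy":0,"wz":0},{"hand":0,"dx":1.5,"dy":4,"dz":0,"wx":0,"wy":0,"wz":0}]'
python3 -c "
from h import *
st()"
```

```text
time_s: 1.1
position: [0.478, -0.3139, 0.3018]
tcp_rot: [[0.921, 0.39, -0.001], [0.39, -0.921, 0.001], [-0.0, -0.001, -1.0]]
force: [0.0, -0.0, -0.4]
opening: 0.5
t 1.1 p [ 0.478  -0.3139  0.3018] yaw 22.93 zax [-0.001  0.001 -1.   ] F [ 0.02 -0.02 -0.41] op 0.5 q [-44.5  21.4  84.1   0.   74.6  22.6]
```

```bash

python3 -m handwheel '[{"hand":0,"dx":0.5,"dy":4,"dz":0,"wx":0,"wy":0,"wz":-0.05},{"hand":0,"dx":0.5,"dy":4,"dz":0,"wx":0,"wy":0,"wz":-0.05},{"hand":0,"dx":0.5,"dy":4,"dz":0,"wx":0,"wy":0,"wz":-0.05},{"hand":0,"dx":0,"dy":4,"dz":0,"wx":0,"wy":0,"wz":-0.05},{"hand":0,"dx":0,"dy":4,"dz":0,"wx":0,"wy":0,"wz":-0.057},{"hand":0,"dx":0,"dy":4,"dz":0,"wx":0,"wy":0,"wz":0},{"hand":0,"dx":0,"dy":4,"dz":0,"wx":0,"wy":0,"wz":0},{"hand":0,"dx":0,"dy":4,"dz":0,"wx":0,"wy":0,"wz":0},{"hand":0,"dx":0,"dy":4,"dz":0,"wx":0,"wy":0,"wz":0},{"hand":0,"dx":-0.5,"dy":4,"dz":0,"wx":0,"wy":0,"wz":0}]'
python3 -m handwheel '[{"hand":0,"dx":-2,"dy":3,"dz":0,"wx":0,"wy":0,"wz":0},{"hand":0,"dx":-2,"dy":3,"dz":0,"wx":0,"wy":0,"wz":0},{"hand":0,"dx":-2,"dy":3,"dz":0,"wx":0,"wy":0,"wz":0},{"hand":0,"dx":-2,"dy":3,"dz":0,"wx":0,"wy":0,"wz":0},{"hand":0,"dx":-2.5,"dy":2,"dz":0,"wx":0,"wy":0,"wz":0},{"hand":0,"dx":-2.5,"dy":1,"dz":0,"wx":0,"wy":0,"wz":0},{"hand":0,"dx":0,"dy":0,"dz":0,"wx":0,"wy":0,"wz":0}]'
python3 -c "
from h import *
st()
save('wrist','w1');save('side','s1')"
```

```text
time_s: 2.1
position: [0.4872, 0.0859, 0.3023]
tcp_rot: [[0.99, 0.142, -0.0], [0.142, -0.99, 0.0], [-0.0, -0.0, -1.0]]
force: [-0.3, 0.3, 0.5]
opening: 0.497
time_s: 2.8
position: [0.3533, 0.235, 0.302]
tcp_rot: [[0.989, 0.146, -0.004], [0.146, -0.989, -0.001], [-0.004, 0.0, -1.0]]
force: [0.5, 0.1, -0.3]
opening: 0.502
t 2.8 p [0.3533 0.235  0.302 ] yaw 8.39 zax [-0.004 -0.001 -1.   ] F [ 0.47  0.14 -0.28] op 0.502 q [ 18.4   8.5 102.7   0.   69.  100. ]
```

View pics/w1.png

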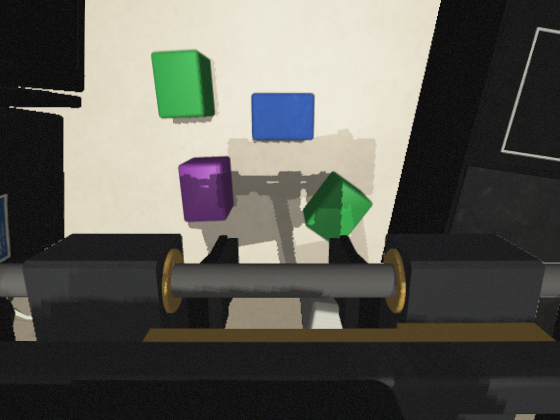

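View pics/s1.png

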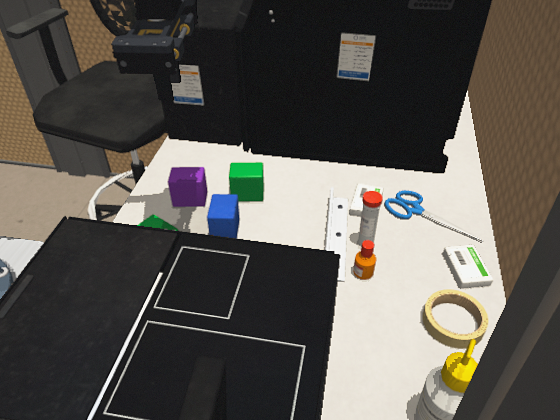

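```bash
python3 - <<'E'
from h import *
for n,f,roi in(('wrist','w1',(85,150,240,325)),('side','s1',(190,240,200,245))):
    z=np.load(f'pics/{f}.npz');p=z['p'];W=world(n,z['d']); hsv=cv2.cvtColor(p,cv2.COLOR_RGB2HSV)
    m=cv2.inRange(hsv,(105,120,40),(125,255,255)); k=np.zeros_like(m); k[roi[0]:roi[1],roi[2]:roi[3]]=1
    P=W[(m*k)>0]; T=P[P[:,2]>.062]; r=cv2.minAreaRect((T[:,:2]*1000).astype(np.float32)); print(n,len(T),np.median(T[:,2]),r,cv2.boxPoints(r).round().tolist())
z=np.load('pics/w1.npz');W=world('wrist',z['d']);print(W[190,205],W[200,350])
E
```

```text
wrist 2803 0.06904203596401659 ((419.56243896484375, 243.89935302734375), (47.245609283447266, 66.01748657226562), 8.309610366821289) [[391.0, 273.0], [401.0, 208.0], [448.0, 215.0], [438.0, 280.0]]
side 690 0.06756866436169487 ((514.8040771484375, -69.1702880859375), (56.947593688964844, 728.0828857421875), 17.722970962524414) [[377.0, 269.0], [599.0, -425.0], [653.0, -407.0], [431.0, 286.0]]
[0.32743691 0.31871444 0.06840989] [0.33968479 0.1543806  0.06857496]
```

```bash

python3 -m handwheel '[{"hand":0,"dx":0,"dy":0,"dz":-4.5,"wx":0,"wy":0,"wz":0},{"hand":0,"dx":0,"dy":0,"dz":-4.5,"wx":0,"wy":0,"wz":0},{"hand":0,"dx":0,"dy":0,"dz":-4.5,"wx":0,"wy":0,"wz":0},{"hand":0,"dx":0,"dy":0,"dz":-4.5,"wx":0,"wy":0,"wz":0},{"hand":0,"dx":0,"dy":0,"dz":-4,"wx":0,"wy":0,"wz":0},{"hand":0,"dx":0,"dy":0,"dz":-2.7,"wx":0,"wy":0,"wz":0},{"hand":0,"dx":0,"dy":0,"dz":0,"wx":0,"wy":0,"wz":0},{"hand":0,"dx":0,"dy":0,"dz":0,"wx":0,"wy":0,"wz":0}]'
python3 - <<'E'
from h import *
st()
save('top','t2');save('side','s2');p,d=save('wrist','w2')
st()
W=world('wrist',d);hsv=cv2.cvtColor(p,cv2.COLOR_RGB2HSV)
P=W[(cv2.inRange(hsv,(105,120,40),(125,255,255))>0)]; P=P[abs(P[:,2]-.068)<.006]
r=cv2.minAreaRect((P[:,:2]*1000).astype(np.float32));print(r,np.median(P[:,2]))
a=cv2.imread('pics/t2.png')[190:350,190:380];b=cv2.imread('pics/s2.png')[120:290,120:320]
cv2.imwrite('pics/c2.png',np.hstack([cv2.resize(a,(400,337)),cv2.resize(b,(396,337))]))
E
```

```text
time_s: 3.7
position: [0.3583, 0.2339, 0.0553]
tcp_rot: [[0.99, 0.141, -0.0], [0.141, -0.99, -0.0], [-0.0, 0.0, -1.0]]
force: [0.2, -0.0, -0.4]
opening: 0.499
t 3.7 p [0.3583 0.2339 0.0553] yaw 8.11 zax [-0. -0. -1.] F [ 0.24 -0.05 -0.36] op 0.499 q [ 18.1  34.2 117.8  -0.   27.9 100. ]
t 3.85 p [0.3588 0.2346 0.0569] yaw 8.16 zax [ 0.004  0.001 -1.   ] F [-0.43  0.01  0.61] op 0.499 q [ 18.2  34.  117.9  -0.   27.9 100. ]
((413.9048156738281, 244.81008911132812), (49.074337005615234, 66.84205627441406), 8.202656745910645) 0.06848453500695323
```

View pics/c2.png

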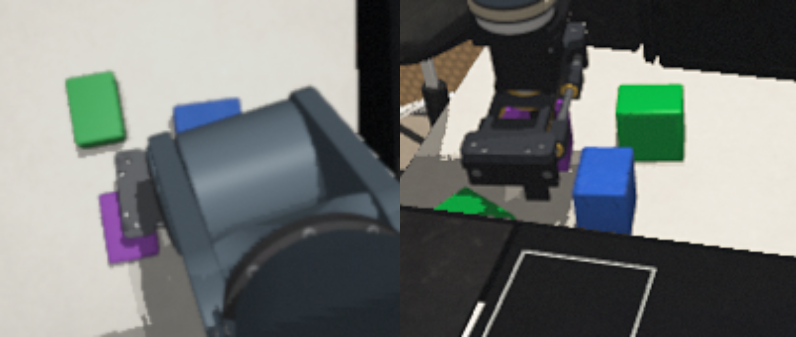

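View pics/w2.png

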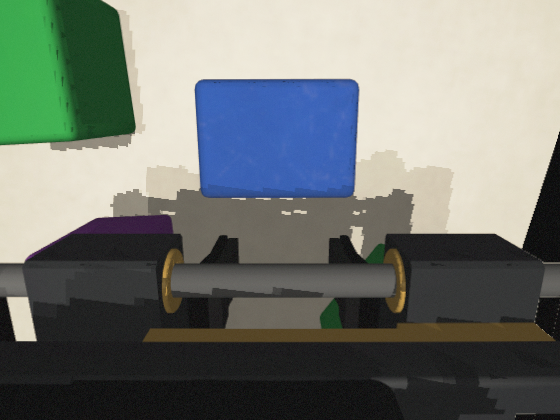

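```bash

python3 -m handwheel '[{"hand":0,"dx":0.8,"dy":0.11,"dz":0,"wx":0,"wy":0,"wz":0},{"hand":0,"dx":0.4,"dy":0.06,"dz":0,"wx":0,"wy":0,"wz":0},{"hand":0,"dx":0.3,"dy":0.05,"dz":0,"wx":0,"wy":0,"wz":0},{"hand":0,"dx":0,"dy":0,"dz":0,"wx":0,"wy":0,"wz":0}]'
python3 -m handwheel '[{"hand":0,"dx":0.3,"dy":0.04,"dz":0,"wx":0,"wy":0,"wz":0},{"hand":0,"dx":0,"dy":0,"dz":0,"wx":0,"wy":0,"wz":0}]'
python3 - <<'E'
from h import *
save('wrist','w3');save('side','s3');st()
a=cv2.imread('pics/w3.png')[60:260,160:400];b=cv2.imread('pics/s3.png')[150:250,150:290]
cv2.imwrite('pics/c3.png',np.hstack([cv2.resize(a,(400,333)),cv2.resize(b,(400,333))]))
E
```

```text
time_s: 4.25
position: [0.3734, 0.2368, 0.056]
tcp_rot: [[0.99, 0.142, 0.002], [0.142, -0.99, 0.001], [0.002, -0.0, -1.0]]
force: [-0.1, -0.1, -0.1]
opening: 0.502
time_s: 4.45
position: [0.3757, 0.237, 0.0556]
tcp_rot: [[0.99, 0.142, 0.0], [0.142, -0.99, 0.0], [0.001, -0.0, -1.0]]
force: [-0.7, 0.4, -0.2]
opening: 0.501
t 4.55 p [0.3752 0.2369 0.0555] yaw 8.19 zax [-0. -0. -1.] F [ 0.1   0.18 -0.17] op 0.495 q [ 17.8  34.7 115.6   0.   29.7  99.6]
```

View pics/c3.png

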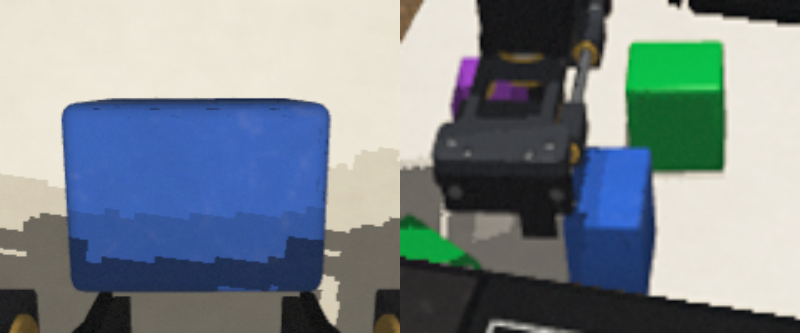

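```bash

python3 -m handwheel '[{"hand":0,"dx":0.2,"dy":0.03,"dz":0,"wx":0,"wy":0,"wz":0},{"hand":0,"dx":0.25,"dy":0.035,"dz":0.21,"wx":0,"wy":0,"wz":0},{"hand":0,"dx":0.25,"dy":0.035,"dz":0.21,"wx":0,"wy":0,"wz":0},{"hand":0,"dx":0.26,"dy":0.038,"dz":0.19,"wx":0,"wy":0,"wz":0},{"hand":0,"dx":0.26,"dy":0.038,"dz":0.19,"wx":0,"wy":0,"wz":0},{"hand":0,"dx":0.28,"dy":0.04,"dz":0.16,"wx":0,"wy":0,"wz":0},{"hand":0,"dx":0.28,"dy":0.04,"dz":0.16,"wx":0,"wy":0,"wz":0},{"hand":0,"dx":0.29,"dy":0.042,"dz":0.14,"wx":0,"wy":0,"wz":0},{"hand":0,"dx":0.29,"dy":0.042,"dz":0.14,"wx":0,"wy":0,"wz":0}]'
python3 - <<'E'
from h import *
save('wrist','w4');save('side','s4');st()
a=cv2.imread('pics/w4.png')[60:260,160:400];b=cv2.imread('pics/s4.png')[150:250,150:290]
cv2.imwrite('pics/c4.png',np.hstack([cv2.resize(a,(400,333)),cv2.resize(b,(400,333))]))
E
```

```text
time_s: 5.45
position: [0.3991, 0.2404, 0.0697]
tcp_rot: [[0.99, 0.142, 0.0], [0.142, -0.99, 0.0], [0.0, -0.0, -1.0]]
force: [-0.6, -1.1, 0.3]
opening: 0.498
t 5.55 p [0.3998 0.2405 0.0698] yaw 8.18 zax [ 0.001  0.    -1.   ] F [-1.22  0.06  0.32] op 0.501 q [ 17.3  33.7 112.   -0.   34.2  99.1]
```

View pics/c4.png

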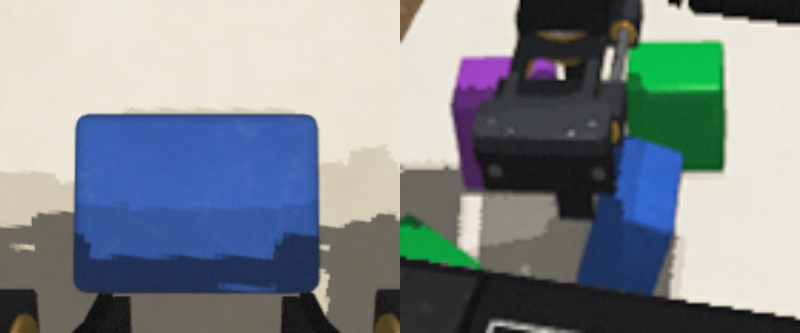

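The side view shows the box tipping, about 20° over, with no sliding. I'll continue the arc.

```bash

python3 -m handwheel '[{"hand":0,"dx":0.3,"dy":0.043,"dz":0.11,"wx":0,"wy":0,"wz":0},{"hand":0,"dx":0.3,"dy":0.043,"dz":0.11,"wx":0,"wy":0,"wz":0},{"hand":0,"dx":0.31,"dy":0.045,"dz":0.08,"wx":0,"wy":0,"wz":0},{"hand":0,"dx":0.31,"dy":0.045,"dz":0.08,"wx":0,"wy":0,"wz":0},{"hand":0,"dx":0.32,"dy":0.045,"dz":0.06,"wx":0,"wy":0,"wz":0},{"hand":0,"dx":0.32,"dy":0.045,"dz":0.05,"wx":0,"wy":0,"wz":0},{"hand":0,"dx":0.32,"dy":0.046,"dz":0.03,"wx":0,"wy":0,"wz":0},{"hand":0,"dx":0.32,"dy":0.046,"dz":0.03,"wx":0,"wy":0,"wz":0},{"hand":0,"dx":0.3,"dy":0.043,"dz":0,"wx":0,"wy":0,"wz":0},{"hand":0,"dx":0.2,"dy":0.03,"dz":0,"wx":0,"wy":0,"wz":0}]'
python3 - <<'E'
from h import *
save('wrist','w5');save('side','s5');st()
a=cv2.imread('pics/w5.png')[60:260,160:400];b=cv2.imread('pics/s5.png')[150:250,150:290]
cv2.imwrite('pics/c5.png',np.hstack([cv2.resize(a,(400,333)),cv2.resize(b,(400,333))]))
E
```

```text
time_s: 6.55
position: [0.4293, 0.2447, 0.075]
tcp_rot: [[0.99, 0.142, 0.0], [0.142, -0.99, 0.0], [0.0, -0.0, -1.0]]
force: [-0.1, 0.1, -0.4]
opening: 0.503
t 6.65 p [0.4293 0.2447 0.075 ] yaw 8.18 zax [ 0.  0. -1.] F [ 0.06 -0.02  0.4 ] op 0.5 q [ 16.7  34.3 107.9   0.   37.8  98.5]
```

View pics/c5.png

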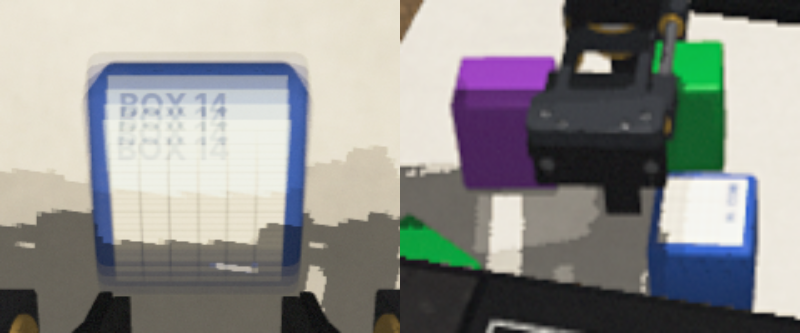

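The box is upright with its "BOX 14" label up. I'll back off, lower the fingers and measure.

```bash

python3 -m handwheel '[{"hand":0,"dx":-1.5,"dy":-0.21,"dz":0,"wx":0,"wy":0,"wz":0},{"hand":0,"dx":-1.5,"dy":-0.21,"dz":0,"wx":0,"wy":0,"wz":0},{"hand":0,"dx":0,"dy":0,"dz":-2,"wx":0,"wy":0,"wz":0},{"hand":0,"dx":0,"dy":0,"dz":-2,"wx":0,"wy":0,"wz":0},{"hand":0,"dx":0,"dy":0,"dz":-1.3,"wx":0,"wy":0,"wz":0},{"hand":0,"dx":0,"dy":0,"dz":0,"wx":0,"wy":0,"wz":0},{"hand":0,"dx":0,"dy":0,"dz":0,"wx":0,"wy":0,"wz":0}]'
python3 - <<'E'
from h import *
st()
for n in('wrist','side','top'):
    p,d=save(n,n[0]+'6'); W=world(n,d);hsv=cv2.cvtColor(p,cv2.COLOR_RGB2HSV)
    m=(abs(W[...,2]-.05)<.006)&(W[...,0]>.42)&(W[...,0]<.54)&(W[...,1]>.19)&(W[...,1]<.31)&((hsv[...,0]>100)&(hsv[...,0]<130)&(hsv[...,1]>100)|(hsv[...,2]>140))
    P=W[m]; r=cv2.minAreaRect((P[:,:2]*1000).astype(np.float32));print(n,len(P),r,cv2.boxPoints(r).round().tolist(),np.median(P[:,2]))
st()
a=cv2.imread('pics/w6.png');b=cv2.imread('pics/s6.png')
cv2.imwrite('pics/c6.png',np.hstack([cv2.resize(a,(400,300)),cv2.resize(b,(400,300))]))
E
```

```text
time_s: 7.35
position: [0.3988, 0.2404, 0.022]
tcp_rot: [[0.99, 0.142, -0.001], [0.142, -0.99, -0.0], [-0.001, 0.0, -1.0]]
force: [0.4, -1.0, -0.2]
opening: 0.498
t 7.35 p [0.3988 0.2404 0.022 ] yaw 8.18 zax [-0.001 -0.    -1.   ] F [ 0.39 -1.04 -0.22] op 0.498 q [ 17.3  39.5 113.2   0.   27.3  99.1]
wrist 32472 ((472.214111328125, 252.78411865234375), (61.918792724609375, 67.87068176269531), 8.345807075500488) [[437.0, 282.0], [447.0, 215.0], [508.0, 224.0], [498.0, 291.0]] 0.050885842737109416
side 943 ((475.818603515625, 251.6542205810547), (68.2711181640625, 68.92672729492188), 8.23959732055664) [[437.0, 281.0], [447.0, 213.0], [515.0, 222.0], [505.0, 291.0]] 0.04968376012454448
top 461 ((489.2769470214844, 254.79708862304688), (37.119998931884766, 67.99898529052734), 9.234007835388184) [[466.0, 285.0], [476.0, 218.0], [513.0, 224.0], [502.0, 291.0]] 0.04992501961816586
t 7.5 p [0.3994 0.2406 0.0227] yaw 8.18 zax [ 0.001  0.    -1.   ] F [ 0.18 -0.07 -0.09] op 0.498 q [ 17.3  39.4 113.2   0.   27.3  99.1]
```

View pics/c6.png

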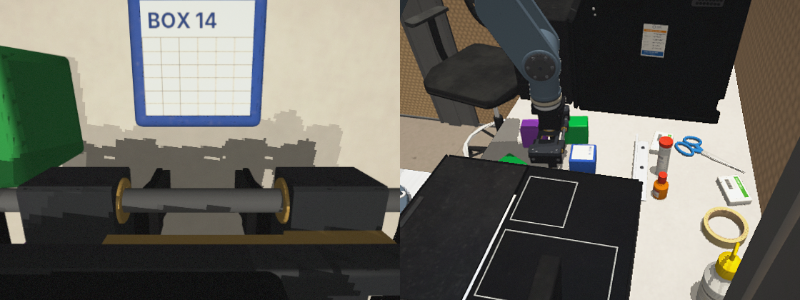

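View pics/t6.png

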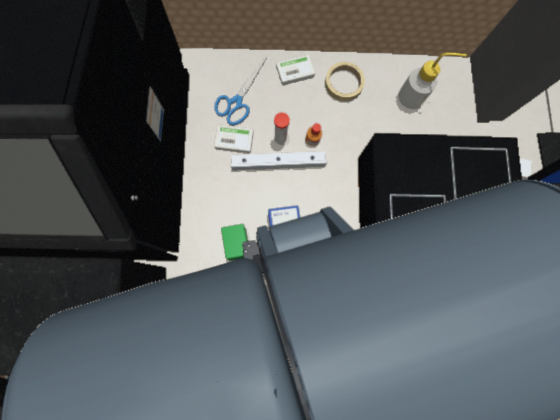

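```bash

python3 -m handwheel '[{"hand":0,"dx":0.5,"dy":0.6,"dz":-0.2,"wx":0,"wy":0,"wz":-0.041},{"hand":0,"dx":0.5,"dy":0.1,"dz":0,"wx":0,"wy":0,"wz":-0.041},{"hand":0,"dx":1,"dy":0.06,"dz":0,"wx":0,"wy":0,"wz":0},{"hand":0,"dx":0.6,"dy":0.04,"dz":0,"wx":0,"wy":0,"wz":0},{"hand":0,"dx":0.6,"dy":0.04,"dz":0,"wx":0,"wy":0,"wz":0},{"hand":0,"dx":0.6,"dy":0.04,"dz":0,"wx":0,"wy":0,"wz":0},{"hand":0,"dx":0.6,"dy":0.04,"dz":0,"wx":0,"wy":0,"wz":0},{"hand":0,"dx":0.6,"dy":0.04,"dz":0,"wx":0,"wy":0,"wz":0},{"hand":0,"dx":0.6,"dy":0.04,"dz":0,"wx":0,"wy":0,"wz":0},{"hand":0,"dx":0.6,"dy":0.04,"dz":0,"wx":0,"wy":0,"wz":0}]'
python3 -m handwheel '[{"hand":0,"dx":0.6,"dy":0.04,"dz":0,"wx":0,"wy":0,"wz":0},{"hand":0,"dx":0.6,"dy":0.04,"dz":0,"wx":0,"wy":0,"wz":0},{"hand":0,"dx":0.6,"dy":0.04,"dz":0,"wx":0,"wy":0,"wz":0},{"hand":0,"dx":0.6,"dy":0.04,"dz":0,"wx":0,"wy":0,"wz":0},{"hand":0,"dx":0.6,"dy":0.04,"dz":0,"wx":0,"wy":0,"wz":0},{"hand":0,"dx":0,"dy":0,"dz":0,"wx":0,"wy":0,"wz":0}]'
cat > m.py <<'E'
import sys
from h import *
st(); k=sys.argv[1]
for n in('wrist','side','top'):
    p,d=save(n,n[0]+k); W=world(n,d);hsv=cv2.cvtColor(p,cv2.COLOR_RGB2HSV)
    m=(abs(W[...,2]-.05)<.006)&(W[...,0]>.43)&(W[...,0]<.64)&(W[...,1]>.19)&(W[...,1]<.32)&((hsv[...,0]>100)&(hsv[...,0]<130)&(hsv[...,1]>100)|(hsv[...,2]>140))
    P=W[m]
    if len(P)>20:
        r=cv2.minAreaRect((P[:,:2]*1000).astype(np.float32));print(n,len(P),np.round(r[0],1),np.round(r[1],1),round(r[2],1),cv2.boxPoints(r).round().tolist())
    m=(W[...,2]>.027)&(W[...,2]<.037)&(W[...,0]>.59)&(W[...,0]<.625)&(W[...,1]>.15)&(W[...,1]<.385)
    P=W[m]
    if len(P)>20:
        r=cv2.minAreaRect((P[:,:2]*1000).astype(np.float32));print(n,'bar',np.round(r[0],1),np.round(r[1],1),round(r[2],1),cv2.boxPoints(r).round().tolist())
st()
a=cv2.imread(f'pics/w{k}.png');b=cv2.imread(f'pics/s{k}.png')
cv2.imwrite(f'pics/c{k}.png',np.hstack([cv2.resize(a,(400,300)),cv2.resize(b[120:300,160:400],(400,300))]))
E
python3 m.py 7
```

```text
time_s: 8.5
position: [0.4613, 0.2508, 0.02]
tcp_rot: [[0.998, 0.061, -0.0], [0.061, -0.998, -0.0], [-0.0, 0.0, -1.0]]
force: [-0.7, -0.0, 0.3]
opening: 0.499
time_s: 9.1
position: [0.4926, 0.253, 0.0202]
tcp_rot: [[0.998, 0.06, 0.002], [0.06, -0.998, 0.001], [0.002, -0.0, -1.0]]
force: [0.2, -1.0, -0.3]
opening: 0.499
t 9.1 p [0.4926 0.253  0.0202] yaw 3.47 zax [ 0.002  0.001 -1.   ] F [ 0.17 -0.95 -0.31] op 0.499 q [ 15.6  42.6 100.5  -0.   36.8 102.2]
wrist 28290 [536.6 255.1] [69.3 68. ] 3.7 [[500.0, 287.0], [504.0, 219.0], [573.0, 223.0], [569.0, 291.0]]
side 719 [546.9 253.9] [52.5 68.6] 2.6 [[519.0, 287.0], [522.0, 218.0], [575.0, 221.0], [572.0, 289.0]]
side bar [610.7 289.1] [  5.9 177.6] 3.5 [[602.0, 378.0], [613.0, 200.0], [619.0, 201.0], [608.0, 378.0]]
top bar [605.2 340.8] [ 6.7 72.1] 3.9 [[599.0, 377.0], [604.0, 305.0], [611.0, 305.0], [606.0, 377.0]]
t 9.25 p [0.4909 0.2528 0.0201] yaw 3.48 zax [ 0.  0. -1.] F [0.5  0.25 0.38] op 0.503 q [ 15.7  42.5 100.6   0.   36.8 102.2]
```

View pics/c7.png

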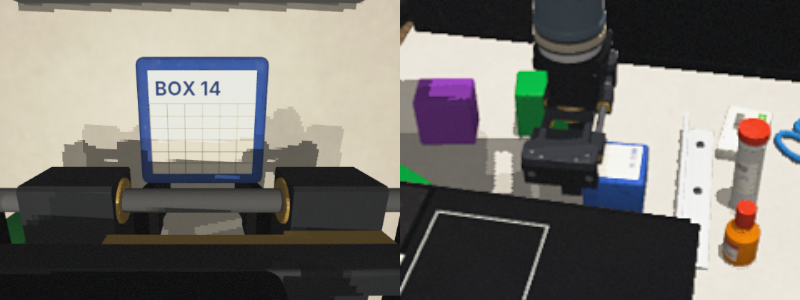

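```bash

python3 -m handwheel '[{"hand":0,"dx":0.5,"dy":0.03,"dz":0,"wx":0,"wy":0,"wz":0},{"hand":0,"dx":0.5,"dy":0.03,"dz":0,"wx":0,"wy":0,"wz":0},{"hand":0,"dx":0.5,"dy":0.03,"dz":0,"wx":0,"wy":0,"wz":0},{"hand":0,"dx":0.5,"dy":0.03,"dz":0,"wx":0,"wy":0,"wz":0},{"hand":0,"dx":0.5,"dy":0.03,"dz":0,"wx":0,"wy":0,"wz":0},{"hand":0,"dx":0.4,"dy":0.025,"dz":0,"wx":0,"wy":0,"wz":0},{"hand":0,"dx":0.2,"dy":0.01,"dz":0,"wx":0,"wy":0,"wz":0},{"hand":0,"dx":0,"dy":0,"dz":0,"wx":0,"wy":0,"wz":0}]'
python3 m.py 8
```

```text
time_s: 10.05
position: [0.5225, 0.2547, 0.0201]
tcp_rot: [[0.998, 0.061, 0.001], [0.061, -0.998, 0.0], [0.001, -0.0, -1.0]]
force: [-0.2, 0.6, 0.8]
opening: 0.495
t 10.05 p [0.5225 0.2547 0.0201] yaw 3.47 zax [ 0.001  0.    -1.   ] F [-0.15  0.56  0.82] op 0.495 q [ 15.   43.7  96.3  -0.   39.9 101.5]
wrist 28074 [566.2 257. ] [70.1 68.2] 3.5 [[529.0, 289.0], [533.0, 221.0], [603.0, 225.0], [599.0, 293.0]]
wrist bar [611.  265.8] [  6.4 216.3] 3.5 [[601.0, 374.0], [614.0, 158.0], [621.0, 158.0], [607.0, 374.0]]
side 666 [579.  256.5] [46.8 69.2] 3.5 [[554.0, 290.0], [558.0, 221.0], [605.0, 223.0], [600.0, 292.0]]
side bar [600.3 288.1] [ 26.7 178.1] 3.5 [[582.0, 376.0], [592.0, 198.0], [619.0, 200.0], [608.0, 378.0]]
top bar [604.3 354.4] [ 6.5 45.1] 4.1 [[600.0, 377.0], [603.0, 332.0], [609.0, 332.0], [606.0, 377.0]]
t 10.2 p [0.522  0.2547 0.0201] yaw 3.49 zax [ 0.  0. -1.] F [-0.78  0.6   0.57] op 0.5 q [ 15.   43.7  96.4  -0.   39.9 101.5]
```

View pics/c8.png

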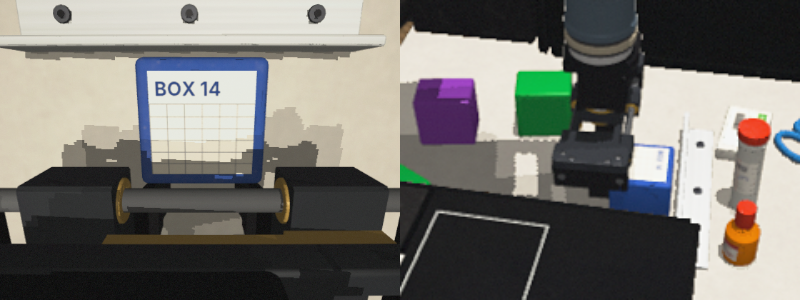

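```bash

python3 -m handwheel '[{"hand":0,"dx":0.2,"dy":0.01,"dz":0,"wx":0,"wy":0,"wz":0},{"hand":0,"dx":0.2,"dy":0.01,"dz":0,"wx":0,"wy":0,"wz":0},{"hand":0,"dx":0,"dy":0,"dz":0,"wx":0,"wy":0,"wz":0}]'
python3 -m handwheel '[{"hand":0,"dx":0.1,"dy":0.01,"dz":0,"wx":0,"wy":0,"wz":0},{"hand":0,"dx":0,"dy":0,"dz":0,"wx":0,"wy":0,"wz":0}]'
python3 m.py 9
```

```text
time_s: 10.5
position: [0.5262, 0.2549, 0.0201]
tcp_rot: [[0.998, 0.061, 0.0], [0.061, -0.998, 0.0], [0.0, -0.0, -1.0]]
force: [-0.0, 0.4, -0.5]
opening: 0.5
time_s: 10.7
position: [0.5269, 0.255, 0.02]
tcp_rot: [[0.998, 0.061, -0.0], [0.061, -0.998, -0.0], [-0.0, 0.0, -1.0]]
force: [-0.0, 0.2, 0.2]
opening: 0.501
t 10.7 p [0.5269 0.255  0.02  ] yaw 3.49 zax [-0. -0. -1.] F [-0.05  0.2   0.22] op 0.501 q [ 14.9  43.9  95.7  -0.   40.4 101.4]
wrist 27936 [571.1 257.3] [68.8 68. ] 3.6 [[535.0, 289.0], [539.0, 221.0], [608.0, 226.0], [603.0, 293.0]]
wrist bar [611.2 266.6] [  6.3 217.3] 3.6 [[601.0, 375.0], [615.0, 158.0], [621.0, 158.0], [608.0, 375.0]]
side 652 [583.1 256.6] [46.5 68.4] 2.6 [[558.0, 290.0], [561.0, 221.0], [608.0, 224.0], [605.0, 292.0]]
side bar [600.4 288.5] [ 26.6 180.5] 3.5 [[582.0, 378.0], [593.0, 198.0], [619.0, 199.0], [608.0, 379.0]]
top bar [604.8 353.5] [ 6.6 47.1] 3.9 [[600.0, 377.0], [603.0, 330.0], [610.0, 330.0], [607.0, 377.0]]
t 10.85 p [0.5269 0.255  0.02  ] yaw 3.49 zax [ 0. -0. -1.] F [-1.55 -0.27  0.17] op 0.499 q [ 14.9  43.9  95.7  -0.   40.4 101.4]
```

Only about 2 mm remains, so I'll creep in until the force rises.

```bash

python3 -m handwheel '[{"hand":0,"dx":0.1,"dy":0.01,"dz":0,"wx":0,"wy":0,"wz":0},{"hand":0,"dx":0,"dy":0,"dz":0,"wx":0,"wy":0,"wz":0}]'
python3 -m handwheel '[{"hand":0,"dx":0.1,"dy":0.01,"dz":0,"wx":0,"wy":0,"wz":0},{"hand":0,"dx":0,"dy":0,"dz":0,"wx":0,"wy":0,"wz":0}]'
python3 -c "
from h import *
st()"
```

```text
time_s: 11.05
position: [0.5281, 0.2551, 0.02]
tcp_rot: [[0.998, 0.061, 0.0], [0.061, -0.998, 0.0], [0.0, -0.0, -1.0]]
force: [-0.5, -0.8, 0.1]
opening: 0.504
time_s: 11.25
position: [0.5291, 0.2552, 0.02]
tcp_rot: [[0.998, 0.061, 0.0], [0.061, -0.998, 0.0], [0.0, -0.0, -1.0]]
force: [-0.3, -0.3, 0.4]
opening: 0.502
t 11.25 p [0.5291 0.2552 0.02  ] yaw 3.48 zax [ 0.  0. -1.] F [-0.32 -0.26  0.43] op 0.502 q [ 14.9  44.   95.4  -0.   40.6 101.4]
```

```bash

python3 -m handwheel '[{"hand":0,"dx":0.1,"dy":0.01,"dz":0,"wx":0,"wy":0,"wz":0},{"hand":0,"dx":0,"dy":0,"dz":0,"wx":0,"wy":0,"wz":0}]'
python3 -m handwheel '[{"hand":0,"dx":0.1,"dy":0.0,"dz":0,"wx":0,"wy":0,"wz":0},{"hand":0,"dx":0,"dy":0,"dz":0,"wx":0,"wy":0,"wz":0}]'
python3 m.py 10
```

```text
time_s: 11.45
position: [0.5299, 0.2553, 0.02]
tcp_rot: [[0.998, 0.061, -0.0], [0.061, -0.998, -0.0], [-0.0, 0.0, -1.0]]
force: [-1.7, 0.2, 0.3]
opening: 0.501
time_s: 11.65
position: [0.5299, 0.2552, 0.02]
tcp_rot: [[0.998, 0.061, -0.002], [0.061, -0.998, -0.0], [-0.002, 0.0, -1.0]]
force: [-3.4, -0.6, 3.0]
opening: 0.499
t 11.65 p [0.5299 0.2552 0.02  ] yaw 3.49 zax [-0.002 -0.    -1.   ] F [-3.43 -0.55  2.98] op 0.499 q [ 14.8  44.1  95.2   0.   40.9 101.3]
wrist 28053 [574.2 257.5] [69.4 67.7] 3.5 [[538.0, 289.0], [542.0, 222.0], [611.0, 226.0], [607.0, 293.0]]
wrist bar [611.2 266.4] [  6.3 217.6] 3.6 [[601.0, 375.0], [615.0, 158.0], [621.0, 158.0], [608.0, 375.0]]
side 662 [586.3 257.4] [46.6 70.5] 3.5 [[561.0, 291.0], [565.0, 221.0], [612.0, 224.0], [607.0, 294.0]]
side bar [600.5 287.8] [ 26.5 178.1] 3.5 [[582.0, 376.0], [593.0, 198.0], [619.0, 200.0], [608.0, 377.0]]
top bar [604.8 353.2] [ 6.2 47. ] 3.3 [[600.0, 376.0], [603.0, 330.0], [609.0, 330.0], [607.0, 377.0]]
t 11.8 p [0.5298 0.2552 0.02  ] yaw 3.49 zax [-0.002 -0.    -1.   ] F [-4.88  0.66  2.88] op 0.497 q [ 14.8  44.1  95.2   0.   40.9 101.3]
```

View pics/c10.png

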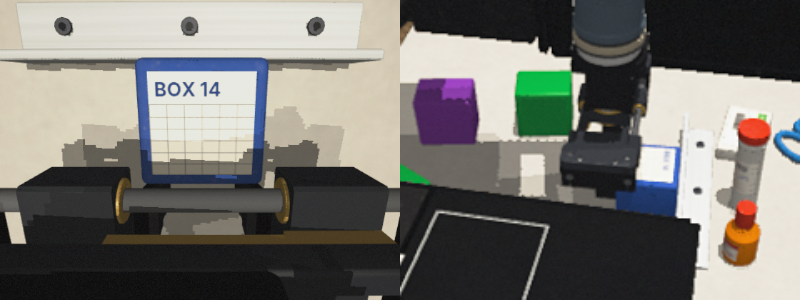

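The force has risen to about 5 N and the box touches the bar. I'll back straight off, raise the fingers and check again.

```bash

python3 -m handwheel '[{"hand":0,"dx":-0.5,"dy":-0.03,"dz":0,"wx":0,"wy":0,"wz":0},{"hand":0,"dx":-1.5,"dy":-0.09,"dz":0,"wx":0,"wy":0,"wz":0},{"hand":0,"dx":-2,"dy":-0.12,"dz":0,"wx":0,"wy":0,"wz":0},{"hand":0,"dx":0,"dy":0,"dz":4,"wx":0,"wy":0,"wz":0},{"hand":0,"dx":-1,"dy":0,"dz":4,"wx":0,"wy":0,"wz":0},{"hand":0,"dx":-2,"dy":0,"dz":4,"wx":0,"wy":0,"wz":0},{"hand":0,"dx":-2,"dy":0,"dz":4,"wx":0,"wy":0,"wz":0},{"hand":0,"dx":0,"dy":0,"dz":0,"wx":0,"wy":0,"wz":0},{"hand":0,"dx":0,"dy":0,"dz":0,"wx":0,"wy":0,"wz":0}]'
python3 m.py 11
```

```text
time_s: 12.7
position: [0.4423, 0.2532, 0.1813]
tcp_rot: [[0.998, 0.061, 0.005], [0.061, -0.998, 0.001], [0.005, -0.001, -1.0]]
force: [0.4, -0.9, -0.8]
opening: 0.502
t 12.7 p [0.4423 0.2532 0.1813] yaw 3.5 zax [ 0.005  0.001 -1.   ] F [ 0.36 -0.89 -0.76] op 0.502 q [ 17.2  24.6 101.2  -0.   53.8 103.7]
wrist 6401 [565.7 256.7] [50.9 68.2] 3.5 [[538.0, 289.0], [542.0, 221.0], [593.0, 224.0], [589.0, 292.0]]
side 972 [575.8 256.7] [67.6 70.1] 3.5 [[540.0, 290.0], [544.0, 220.0], [612.0, 224.0], [607.0, 294.0]]
side bar [600.4 288.4] [ 26.5 177.2] 3.5 [[582.0, 376.0], [593.0, 199.0], [619.0, 201.0], [608.0, 378.0]]
top bar [605.6 340.8] [ 6.3 72. ] 3.7 [[600.0, 377.0], [605.0, 305.0], [611.0, 305.0], [606.0, 377.0]]
t 12.85 p [0.4412 0.2526 0.1788] yaw 3.46 zax [-0.001 -0.    -1.   ] F [0.49 0.26 0.16] op 0.504 q [ 17.2  24.9 101.3  -0.   53.9 103.7]
```

View pics/c11.png

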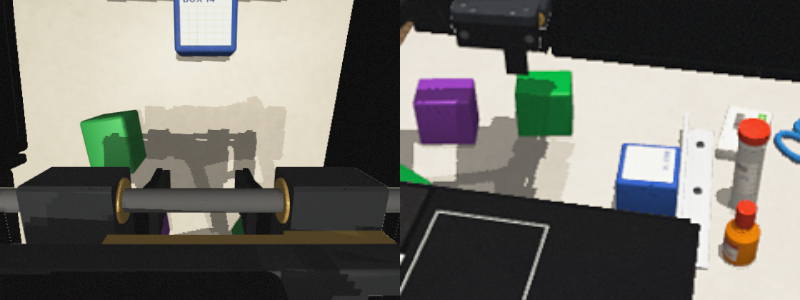

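The box stands upright and flush at 3.5°, parallel to the bar, about 10 mm off its middle. The fingers are clear and nothing else has moved.

```bash
python3 -c "
from rig import hand_in
print(hand_in())"
```

```text
the job is handed in; nothing more can be done
None
```

The box now stands upright, label up, flush against the stop bar, and I handed the job in at about 12.9 s; no verdict was reported.

**What I did:** I tipped the box with both fingers on the label, rising in an arc about its lower far edge. It dropped onto its base without being gripped or lifted. I then turned the fingers to match the bar and pushed the box along the bench until the force rose to about 5 N. After that I backed the fingers off and raised them clear.

**Last checks:**
- **Angle:** the side view, taken after the fingers were clear, puts the box and the bar both at 3.5°, so the side is parallel.
- **Gap and position:** the box's far face meets the bar within about 2 mm. Its middle is about 10 mm from the bar's middle along the bar.
- **Other things:** in the side picture the bottle, tube and flat case look where they were; I judged this by eye.

**Disagreements:**
- One early wrist reading, probably taken while the arm was still settling, put the box about 8 mm further off than the top camera did. A repeat at rest agreed with the top camera to about 2 mm.
- The first move was refused because its rows did not list every value. The arm did not move, and I sent it again in full.
- In the last wrist picture the box is cut off at the frame edge, so I did not rely on it.

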